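Seat the tile and hold the index pin out

TASK

Set the loose white rectangular tile into the matching recess on top of the turntable and press down on it with the fingers until it sits fully home, flush with the plate around it. Then take the turntable's spring-loaded index pin by its red knob, draw it straight back as far as it goes, and finish while still holding it there, clear of its hole, so that the painter can turn the table. Leave the jars, cup, dish, brush and round medallion where they are.

Things in the scene. Friction and masses are not known exactly. Their poses are not given: they have to be found in the camera images.
- tile: Loose white glazed ceramic tile with a thin blue border line on its top face, a block 60 (its x) x 44 (its y) x 18 mm (its z), about 90 g, lying flat on the table with the border up. Origin at the centre of its underside. A half turn about z makes no difference. Pick it across its 44 mm width, holding only its upper half, so that its lower half can enter the recess.
- tile_top (a point): Centre of the tile's top face, 18 mm above its underside; axes as the tile.
- turntable: Indexing turntable, fixed; it does not turn during this job. Dark base plate 220 x 130 x 8 mm, round green disc 170 mm across (36 to 60 mm above the table) with dark index holes round its rim, and on it an aluminium plate 110 (x) x 90 (y) mm with its top 82 mm above the table. Origin on the disc's axis at table height; -x points to the index pin, on the side towards the robot; z up.
- recess (a point): Centre of the mouth of the rectangular recess, level with the aluminium plate's top, 82 mm above the table, on the disc's axis; axes as the turntable. 63 mm along x, 47 mm along y, 18 mm deep, with a 2 mm chamfer and a black floor. The tile goes in loosely, its 60 mm length along x.
- bracket (a point): Centre of the top of the dark steel bracket that carries the index pin, beside the disc on the turntable's -x side: 34 mm wide, 18 mm thick, top 66 mm above the table, outer face 118 mm from the disc's axis. Axes as the turntable.
- pull_knob (a point): Red knob on the pin's outer end: a round neck 20 mm across, 28 mm long, lying level along the turntable's x, with a flange 30 mm across, 5 mm thick, on its outer (-x) end. This point is mid-neck on the pin's axis, 48 mm above the table, 138 mm from the disc's axis when home, 20 mm out from the bracket's face; axes as the turntable. Pinch the neck from above, a finger on each side (y); pull along -x.
- index_pin (a joint): Travel of the index pin in m: 0 = home, its tip 9 mm deep in the rim hole; it slides level along the turntable's -x to 0.014 = fully back against its stop, tip 5 mm clear of the disc. A spring pulls it home with about 4 N at the start and about 10 N when fully back; let go, it snaps home.
- dish: Bystander: small white bowl, 72 mm across, 26 mm high, origin under its centre.
- medallion: Bystander: round terracotta medallion painted blue and yellow, 54 mm across, 10 mm thick.
- red_jar: Bystander: paint jar with red lid, 48 mm across, 55 mm high.
- yellow_jar: Bystander: paint jar with yellow lid, 48 mm across, 55 mm high.
- cup: Bystander: blue ceramic cup, 64 mm across, 65 mm high.
- brush: Bystander: paint brush 170 mm long, lying flat.
There are look-alikes about, which are no part of the job. What is shaped like the tile but black or green is not meant.

How it is judged:
By the outcome, as a careful person would: the job done as asked, in the order asked, and still so for the second after the job is handed in, while the arm keeps its last pose, push and grip.
It also fails if it takes over 58 s, if anything falls off the work surface, if the arm or the gripper's body presses on something with over 40 N, if the wrist force passes 120 N, or if a joint passes its speed limit or range.

ROBOT

A 6-joint arm with a two-finger parallel gripper is mounted at the origin on the work surface. World frame = base frame: x ahead of the robot, y to its left, z up, the work surface at z = 0. Lengths are in m, angles in rad, forces in N, time in s.
With the tool pointing down it reaches from about 0.4 to 0.925 m from the base axis. Payload 12.5 kg.
Tool frame: the origin (TCP) lies midway between the tips of the shut fingers; the grasp point (between the pads) lies 19 mm behind it (env.tcp_to_grasp is the distance from the TCP to the grasp point, in m); z points along the fingers, y is the direction in which the jaws open and shut (so a half turn about z gives the same grasp; the last joint's range is limited). The gripper opens to 95 mm and grips with 3 to 60 N. Pads are 20 mm wide; open, the fingers measure 119 mm over their backs; the gripper's body (75 mm by 180 mm) begins 59 mm behind the grasp point.
Start: joints at [-1.258, 0.491, 1.559, -0, 1.092, -0.106], TCP at [0.254, -0.571, 0.193] pointing down, gripper open.
Joint ranges: [-3.1, 3.1], [-0.84, 2.19], [0.05, 2.79], [-1.13, 4.28], [0.06, 2.93], [-2.69, 2.69]. Speed limits (rad/s): [2.22, 2.22, 2.79, 3.14, 3.14, 3.14].

INTERFACE

Orientations are given as a unit quaternion [x, y, z, w].
In Python, from workcell import env gives the robot as it stands. The module is installed in compiled form; this text tells all that it offers.
- The arm moves only by the tool carry_out, never from a script. Its arguments are lists of equal length, an entry for each row: "dp": the shift along the tool's x, y, z in cm, a list of three; "yaw": the turn about the tool's z in degrees. A call has exactly 10 rows; each row is the pose to reach, as a shift and turn from the pose measured when the call began, along the tool's axes at that moment; what a row does not reach only later rows make up. A row lasts 1/10 s, in which the tool goes at most 50 mm and 8.59 degrees, less where a joint would pass 70% of its speed; a pose out of reach is approached as far as the arm can. A call with a gripper value outside its range is refused whole. "hand" is the opening, from 0 (shut) to 1 (fully open), set as the call begins (left out, the last holds). The fingers move at their own pace and stop on an object; "squeeze" is the grip in N (left out, the last holds). Time passes only in rows, so rows that repeat a pose let the fingers close, or fill a call up. It gives the time, the measured TCP pose, the force and the opening at its end, in the units of the state.
- env.get_state(): the state, without advancing time (a new reading comes with each control period).
- env.capture(name): name is "scene" or "top"; returns (picture, depth): 480x640x3 uint8, red, green, blue; 480x640 float32, m along the optical axis (not along the pixel's ray), 0 where there is no reading.
- env.get_calibration(name): a dict with "mtx" (3x3 intrinsics, pixels), "T" (4x4, takes a point from camera to world coordinates). Camera axes: x right, y down, z forward; pixel columns grow to the right and rows downward; lengths in m; the calibration is good to about 2 mm. A picture is of the moment at which its call begins. get_calibration takes no time and is no camera call.
- env.hand_in(): hands the job in, once; it reports no verdict.
The state is a dict: "t": time; "qpos": joint angles; "dq": joint speeds; "joint_torque": joint torques, N m; "position": TCP position; "eef_rot": TCP orientation; "force": force on the tool from outside, world axes, zero at the start; "moment": the same for the moment, N m; "width": opening from 0.0 (shut) to 1.0 (fully open).
Only numpy, scipy, OpenCV 4.12 (cv2) and the standard library are available. Lean on these libraries where they do the work, as an engineer would, in place of code of your own. Each camera call takes 0.05 s, during which the arm holds its last target.

## Working session

There is one attempt and no reset: what is moved stays moved. The work goes in short steps, Python scripts to look and compute and a tool call to move; the robot and the scene stay as the last step left them, time stands still between calls to the robot, and variables do not carry over. Pictures are saved under pics/ and viewed, and the job is handed in when it is done.

Besides the shell and the picture viewer there is one more tool, called after ">>>" as name(argument=value, ...), one argument or row to a line, values as JSON. carry_out: Moves the arm, as the interface text tells. Its arguments: {"type":"object","properties":{"dp":{"type":"array","items":{"type":"array","items":{"type":"number"}}},"yaw":{"type":"array","items":{"type":"number"}},"hand":{"type":"number"},"squeeze":{"type":"number"}},"required":["dp","yaw"]}

```bash
mkdir -p pics; python3 - <<'E'
from workcell import env
import cv2,numpy as np
for n in ("scene","top"):
    p,d=env.capture(n); cv2.imwrite(f"pics/{n}0.png",p[:,:,::-1]); np.save(f"{n}_d.npy",d)
    c=env.get_calibration(n); print(n,c["mtx"].round(1).tolist(),c["T"].round(3).tolist())
s=env.get_state(); print(s)
E
```

```text
scene [[574.5, 0.0, 325.9], [0.0, 574.5, 239.8], [0.0, 0.0, 1.0]] [[0.603, 0.449, -0.659, 1.288], [0.798, -0.347, 0.493, -0.579], [-0.007, -0.824, -0.567, 0.705], [0.0, 0.0, 0.0, 1.0]]
top [[549.7, 0.0, 318.5], [0.0, 549.7, 235.7], [0.0, 0.0, 1.0]] [[-0.006, -0.991, 0.137, 0.416], [-1.0, 0.006, 0.002, -0.003], [-0.003, -0.137, -0.991, 1.106], [0.0, 0.0, 0.0, 1.0]]
{'t': 0.1, 'qpos': array([-1.25759634e+00,  4.91501112e-01,  1.55938530e+00, -2.53810902e-05,
        1.09174774e+00, -1.05577478e-01]), 'dq': array([-0.00083393, -0.00137298, -0.00114785,  0.00130213, -0.000278  ,
        0.00067088]), 'joint_torque': array([ 4.94544336e-03, -6.13618469e+01, -2.58605844e+01,  6.94885617e-02,
        4.70420870e-02, -5.11933843e-05]), 'position': array([ 0.25410284, -0.57074132,  0.19272018]), 'eef_rot': array([ 9.78156807e-01,  2.07867720e-01, -6.51609398e-05, -5.16779015e-04]), 'force': array([ 0.31233018, -0.05803582, -0.54131288]), 'moment': array([ 0.02311346, -0.01468483,  0.06279448]), 'width': 0.9997267951084651}
```

View pics/scene0.png

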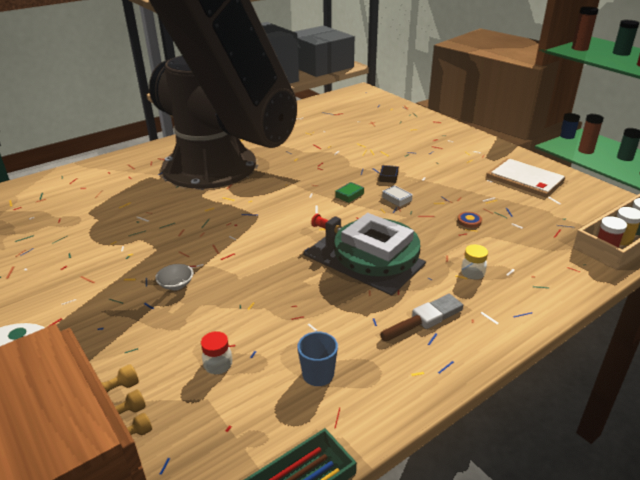

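View pics/top0.png

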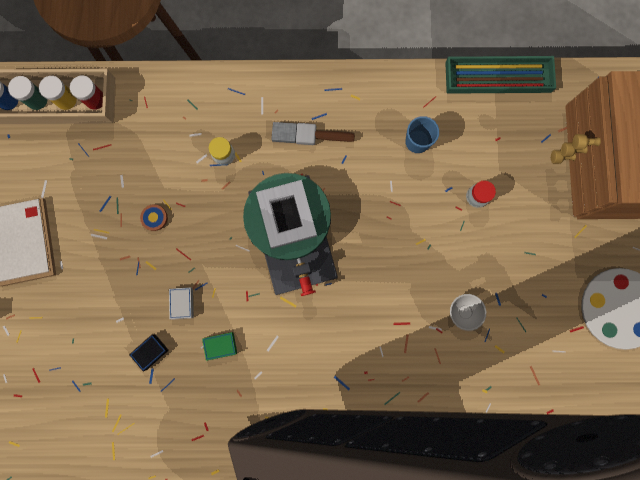

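Candidates in the top view are the white tile with blue border at (180,303), a black look-alike at (149,352), a green look-alike at (220,345), and the white book at (22,240), which is too big. I choose (180,303). The turntable is at (287,215), with the red knob at (306,286). Next I crop in close and measure.

```bash
cat > h.py <<'E'
import cv2,numpy as np
from workcell import env
def world(n,uv,d=None,z=None):
    c=env.get_calibration(n);K=c["mtx"];T=c["T"]
    uv=np.atleast_2d(uv).astype(float)
    r=np.c_[(uv[:,0]-K[0,2])/K[0,0],(uv[:,1]-K[1,2])/K[1,1],np.ones(len(uv))]
    if d is not None: P=r*np.asarray(d)[:,None]; return P@T[:3,:3].T+T[:3,3]
    w=r@T[:3,:3].T; s=(z-T[2,3])/w[:,2]; return w*s[:,None]+T[:3,3]
def rect(n,mask,z,off=(0,0)):
    cs,_=cv2.findContours(mask.astype(np.uint8),cv2.RETR_EXTERNAL,cv2.CHAIN_APPROX_NONE)
    c=max(cs,key=cv2.contourArea)
    P=world(n,c[:,0,:]+np.array(off),z=z)[:,:2]
    (cx,cy),(w,h),a=cv2.minAreaRect((P*1000).astype(np.float32))
    if w<h: w,h,a=h,w,a+90
    return cx,cy,w,h,(a+90)%180-90
E
python3 - <<'E'
from h import *
p=cv2.imread("pics/top0.png");d=np.load("top_d.npy")
a=cv2.resize(p[270:380,120:250],None,fx=5,fy=5,interpolation=2)[:,:650]
cv2.imwrite("pics/c1.png",a)
cv2.imwrite("pics/c2.png",cv2.resize(p[165:305,235:345],None,fx=4.2,fy=4.2,interpolation=2))
g=p.astype(int)
# heights
v,u=np.mgrid[0:480,0:640]
W=world("top",np.c_[u.ravel(),v.ravel()],d=d.ravel()).reshape(480,640,3); np.save("W.npy",W)
b=np.zeros((480,640),bool); b[270:335,155:205]=1
Z=W[...,2]
print("table",np.median(Z[380:400,250:300]),"tile top",np.median(Z[298:308,175:186]))
m=b&(Z>0.010)
print("tile depth",rect("top",m,0.018))
b[:]=0;b[165:260,235:340]=1
m=b&(Z>0.075)&(d>0); print("plate",np.median(Z[m]),rect("top",m,0.082))
m2=b&(Z>0.05)&(d>0); print("disc+plate",rect("top",m2,0.06))
b[:]=0;b[185:245,265:310]=1
m=b&(Z<0.076)&(d>0); 
n,l,st,ce=cv2.connectedComponentsWithStats(m.astype(np.uint8)); k=l[213,287]; print(k,st)
print("recess",rect("top",(l==k) if k else m,0.082))
red=(g[...,2]>110)&(g[...,1]<60)&(g[...,0]<60)&(v>265)&(v<305)&(u>290)&(u<325)
print("red",red.sum(),W[red].mean(0),W[red].min(0),W[red].max(0), np.c_[u[red],v[red]].mean(0))
E
```

```text
table -0.0006355885481527102 tile top 0.01684723308071867
tile depth (435.1785888671875, 271.300537109375, 60.10082244873047, 45.19156265258789, 1.8121585845947266)
plate 0.08118812136261444 (601.1240844726562, 60.597686767578125, 110.87238311767578, 89.91504669189453, 15.160847663879395)
disc+plate (600.0517578125, 60.752525329589844, 168.4217071533203, 168.04820251464844, -0.3646240234375)
3 [[     0      0    640    480 306109]
 [   265    185     15      4     38]
 [   303    185      7     23     84]
 [   270    194     33     38    801]
 [   270    213      1      1      1]
 [   273    218      1      1      1]
 [   265    228      5     17     48]
 [   283    237     27      8    116]
 [   298    238      1      1      1]
 [   278    242      1      1      1]]
recess (601.745849609375, 61.033966064453125, 63.94350051879883, 47.351661682128906, 15.243255615234375)
red 148 [0.46409844 0.02510439 0.05612625] [ 0.44743793  0.0028272  -0.00138144] [0.48164622 0.03712717 0.06621547] [305.15540541 286.18243243]
```

```bash
python3 -c "
import cv2
a=cv2.imread('pics/c1.png');b=cv2.imread('pics/c2.png');print(a.shape,b.shape)"
```

```text
(550, 650, 3) (588, 462, 3)
```

View pics/c1.png

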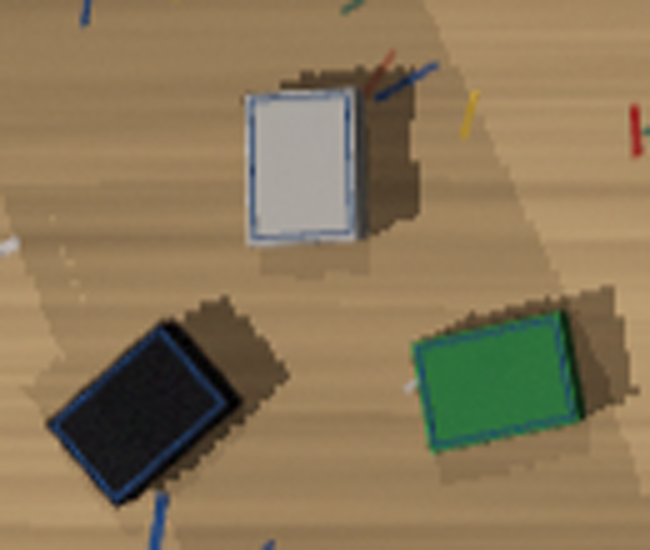

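View pics/c2.png

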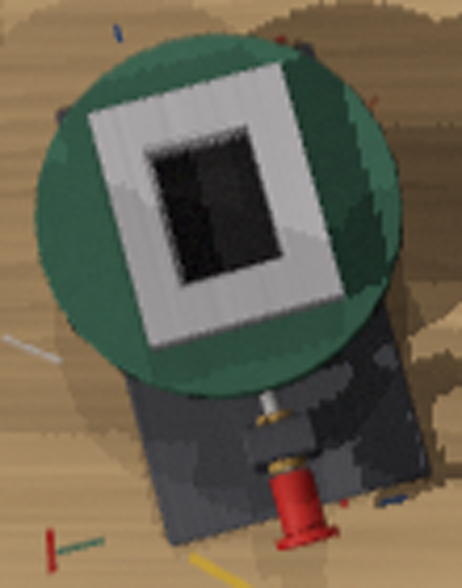

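The crop confirms the white tile: white top, blue border, roughly upright in the crop at (305,165). I cross-check with the scene camera and compute the first move.

```bash
cat >> h.py <<'E'
def head():
    s=env.get_state();x,y,z,w=s["eef_rot"]
    from scipy.spatial.transform import Rotation as R
    M=R.from_quat(s["eef_rot"]).as_matrix(); return s,M,np.degrees(np.arctan2(M[1,0],M[0,0]))
def go(tgt,yaw):
    s,M,h=head()
    print("t",s["t"],"pos",(s["position"]*1000).round(1),"head",round(h,2),"F",s["force"].round(1),"w",round(s["width"],3))
    print("dp cm",((np.array(tgt)-s["position"])@M*100).round(2),"yaw",round((h-yaw+90)%180-90,2))
E
python3 - <<'E'
from h import *
d=np.load("scene_d.npy");v,u=np.mgrid[0:480,0:640]
W=world("scene",np.c_[u.ravel(),v.ravel()],d=d.ravel()).reshape(480,640,3);Z=W[...,2]
ok=d>0
m=ok&(abs(W[...,0]-.435)<.045)&(abs(W[...,1]-.271)<.04)&(Z>.0145)
print("tile",np.median(Z[m]),rect("scene",m,0.018))
m=ok&(abs(W[...,0]-.601)<.08)&(abs(W[...,1]-.06)<.08)&(Z>.078)
print("plate",np.median(Z[m]),rect("scene",m,0.082))
go([.435,.2715,.10],1.8)
E
```

```text
tile 0.019141511465524563 (435.3698425292969, 270.059326171875, 64.93180847167969, 51.38283157348633, 4.037893772125244)
plate 0.08297027536986973 (602.10791015625, 58.368621826171875, 114.34297943115234, 98.76631927490234, 15.13698673248291)
t 0.1 pos [ 254.1 -570.7  192.7] head 23.99 F [ 0.3 -0.1 -0.5] w 1.0
dp cm [ 50.78 -69.58   9.35] yaw 22.19
```

>>> carry_out(
  dp=[
    [2,-1.6,0],
    [5,-4,0],
    [9,-7,0],
    [13,-10.5,0],
    [17,-14,0],
    [21,-17,0],
    [25,-20,0],
    [29,-23.5,0],
    [33,-27,0],
    [36.5,-30,0],
  ],
  yaw=[1,3,5,8,10,12,15,17,20,22],
  hand=0.8,
  squeeze=20,
)

```text
t: 1.1
position: [0.4623, -0.1541, 0.193]
eef_rot: [1.0, 0.016, -0.0, -0.0]
force: [0.6, -1.5, -0.8]
width: 0.801
```

```bash
python3 -c "
from h import *
go([.435,.2715,.08],1.8)"
```

```text
t 1.1 pos [ 462.3 -154.1  193. ] head 1.87 F [ 0.6 -1.5 -0.8] w 0.801
dp cm [ -1.33 -42.62  11.34] yaw 0.07
```

>>> carry_out(
  dp=[
    [-0.1,-4,0],
    [-0.3,-9,0],
    [-0.5,-14,0],
    [-0.7,-19,0],
    [-0.9,-24,0],
    [-1.1,-29,2],
    [-1.2,-34,5],
    [-1.3,-38.5,8],
    [-1.3,-41.5,10],
    [-1.3,-42.6,11.3],
  ],
  yaw=[0,0,0,0,0,0,0,0,0,0],
)

```text
t: 2.1
position: [0.4341, 0.2741, 0.0783]
eef_rot: [1.0, 0.018, -0.001, -0.0]
force: [0.3, -1.3, -0.5]
width: 0.8
```

```bash
python3 - <<'E'
from h import *
go([.435,.2715,.0095],1.8)
for n in ("top","scene"):
    p,d=env.capture(n); cv2.imwrite(f"pics/{n}1.png",p[:,:,::-1])
p=cv2.imread("pics/scene1.png")
cv2.imwrite("pics/s1c.png",cv2.resize(p[100:250,300:480],None,fx=4,fy=4,interpolation=2))
E
```

```text
t 2.1 pos [434.1 274.1  78.3] head 2.02 F [ 0.3 -1.3 -0.5] w 0.8
dp cm [0.09 0.26 6.88] yaw 0.22
```

View pics/s1c.png

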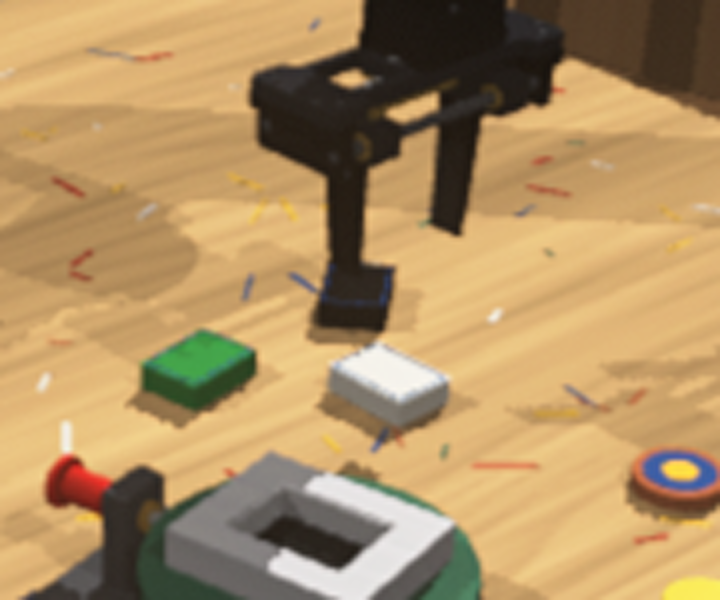

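The fingers straddle the white tile, with tips near scene (386,167) and (412,158). I descend to the upper half.

>>> carry_out(
  dp=[
    [0.1,0.2,1],
    [0.1,0.25,2],
    [0.1,0.25,3.2],
    [0.1,0.25,4.4],
    [0.1,0.25,5.4],
    [0.1,0.25,6.2],
    [0.1,0.25,6.7],
    [0.1,0.25,6.9],
    [0.1,0.25,6.9],
    [0.1,0.25,6.9],
  ],
  yaw=[0.2,0.2,0.2,0.2,0.2,0.2,0.2,0.2,0.2,0.2],
)

```text
t: 3.2
position: [0.4351, 0.2699, 0.0098]
eef_rot: [1.0, 0.016, -0.002, 0.0]
force: [0.2, -0.4, 0.5]
width: 0.803
```

```bash
python3 - <<'E'
from h import *
go([.435,.2715,.0095],1.8)
for n in ("top","scene"):
    p,d=env.capture(n); cv2.imwrite(f"pics/{n}2.png",p[:,:,::-1])
p=cv2.imread("pics/scene2.png")
a=cv2.resize(p[130:230,340:460],None,fx=4,fy=4,interpolation=2)
p=cv2.imread("pics/top2.png")
b=cv2.resize(p[260:360,135:215],None,fx=4,fy=4,interpolation=2)
cv2.imwrite("pics/s2c.png",np.hstack([a,b]))
E
```

```text
t 3.2 pos [435.1 269.9   9.8] head 1.83 F [ 0.2 -0.4  0.5] w 0.803
dp cm [-0.   -0.16  0.03] yaw 0.03
```

View pics/s2c.png

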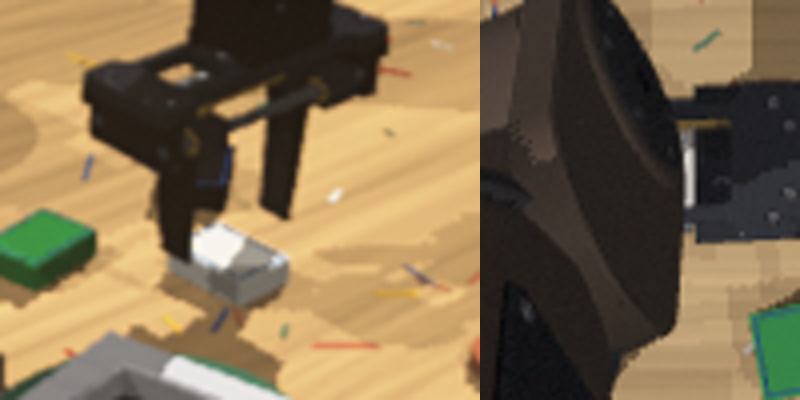

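```bash
python3 - <<'E'
from h import *
s,M,h=head()
def proj(n,P):
    c=env.get_calibration(n);q=np.linalg.inv(c["T"])@np.r_[P,1];k=c["mtx"]@q[:3];return k[:2]/k[2]
p=cv2.imread("pics/scene2.png")
pts=[]
for sg in (1,-1):
    for dx in(-.01,.01):
        pts.append(proj("scene",s["position"]+M@np.array([dx,sg*.038,0])))
cs=[proj("scene",np.array([.435,.2715,.018])+np.array([a*.03-b*.0314*.022,b*.022+a*.0314*.03,0])) for a in(1,-1) for b in (1,-1)]
a=cv2.resize(p[130:230,340:460],None,fx=6,fy=6,interpolation=2)
for q,c in [(x,(0,0,255)) for x in pts]+[(x,(255,0,0)) for x in cs]:
    cv2.circle(a,tuple(int(i) for i in (q-[340,130]+.5)*6),3,c,-1)
cv2.imwrite("pics/s2d.png",a)
E
```

```text
(no output)
```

View pics/s2d.png

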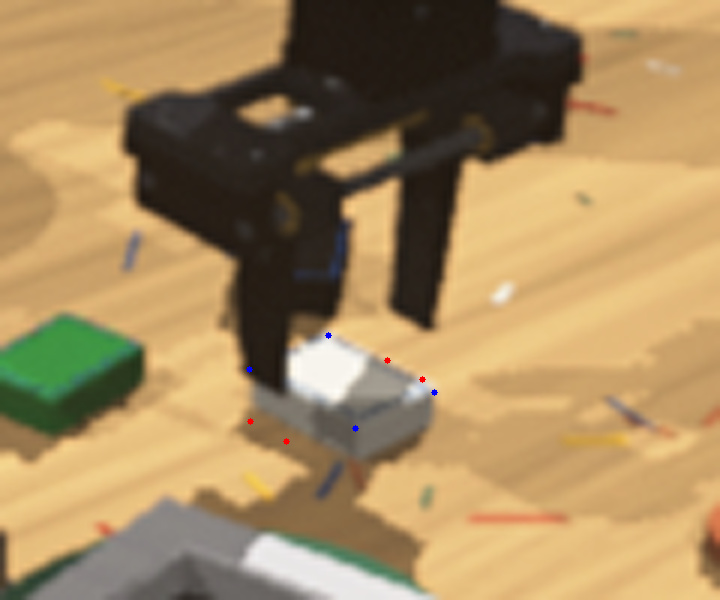

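The tile matches its projection (blue dots), but the open fingertips appear about 20 mm higher than the TCP (red dots). I measure the tips with depth.

```bash
python3 - <<'E'
from h import *
p,d=env.capture("scene"); v,u=np.mgrid[0:480,0:640]
W=world("scene",np.c_[u.ravel(),v.ravel()],d=d.ravel()).reshape(480,640,3)
for (x,y) in [(250,300),(265,340),(265,370),(270,380),(430,200),(415,280),(410,305),(425,318),(330,365),(400,420)]:
    i,j=130+y//6,340+x//6; print((x,y),p[i,j],(W[i,j]*1000).round(0))
dark=(p.sum(2)<150)&(d>0)&(W[...,2]>0.005)&(W[...,2]<.2)&(abs(W[...,0]-.435)<.08)&(abs(W[...,1]-.27)<.12)
for lo in range(0,120,8):
    m=dark&(W[...,2]*1000>=lo)&(W[...,2]*1000<lo+8)
    if m.sum():
        A=W[m]*1000; print(lo,m.sum(),"x",A[:,0].min().round(),A[:,0].max().round(),"y",np.percentile(A[:,1],[0,25,50,75,100]).round())
E
```

```text
(250, 300) [37 29 21] [432. 222.  69.]
(265, 340) [39 31 24] [442. 223.  56.]
(265, 370) [39 31 22] [443. 223.  44.]
(270, 380) [38 30 22] [444. 226.  38.]
(430, 200) [40 32 24] [441. 306.  89.]
(415, 280) [43 36 28] [438. 307.  53.]
(410, 305) [42 35 27] [437. 305.  43.]
(425, 318) [38 31 25] [441. 308.  36.]
(330, 365) [247 244 237] [424. 277.  19.]
(400, 420) [116 109  99] [462. 278.   9.]
0 28 x 360.0 376.0 y [174. 195. 216. 315. 325.]
8 52 x 359.0 378.0 y [174. 196. 214. 319. 328.]
16 36 x 356.0 377.0 y [186. 318. 322. 327. 339.]
32 23 x 425.0 446.0 y [224. 227. 229. 308. 311.]
40 29 x 428.0 446.0 y [223. 225. 305. 307. 313.]
48 46 x 424.0 450.0 y [219. 222. 228. 307. 314.]
56 43 x 426.0 450.0 y [219. 223. 303. 306. 314.]
64 49 x 428.0 451.0 y [218. 221. 224. 307. 315.]
72 47 x 427.0 448.0 y [218. 220. 227. 307. 314.]
80 54 x 426.0 449.0 y [217. 221. 304. 308. 313.]
88 45 x 426.0 449.0 y [217. 226. 306. 309. 316.]
96 25 x 432.0 450.0 y [216. 226. 308. 312. 321.]
104 22 x 422.0 469.0 y [187. 306. 308. 310. 348.]
112 136 x 406.0 474.0 y [182. 187. 200. 309. 351.]
```

```bash
python3 - <<'E'
from workcell import env
print(env.tcp_to_grasp,[a for a in dir(env) if a[0]!='_'])
E
```

```text
0.0188 ['PlanningError', 'capture', 'get_calibration', 'get_state', 'hand_in', 'tcp_to_grasp']
```

>>> carry_out(
  dp=[
    [0,0,0],
    [0,0,0],
    [0,0,0],
    [0,0,0],
    [0,0,0],
    [0,0,0],
    [0,0,0],
    [0,0,0],
    [0,0,0],
    [0,0,0],
  ],
  yaw=[0,0,0,0,0,0,0,0,0,0],
  hand=0.56,
)

```text
t: 4.35
position: [0.4351, 0.2699, 0.0098]
eef_rot: [1.0, 0.016, -0.002, 0.0]
force: [0.1, 0.4, -0.6]
width: 0.558
```

```bash
cat > tips.py <<'E'
from h import *
import sys
s,M,h=head(); P=s["position"]
p,d=env.capture("scene"); v,u=np.mgrid[0:480,0:640]
W=world("scene",np.c_[u.ravel(),v.ravel()],d=d.ravel()).reshape(480,640,3)
L=(W-P)@M*1000   # tool frame mm
dark=(p.sum(2)<150)&(d>0)&(abs(L[...,0])<25)&(abs(L[...,1])<90)&(L[...,2]<12)&(L[...,2]>-130)
print("pos",(P*1000).round(1),"w",s["width"])
for lo in range(-120,12,6):
    m=dark&(L[...,2]>=lo)&(L[...,2]<lo+6)
    if m.sum():
        A=L[m]; print(lo,m.sum(),"x",A[:,0].min().round(),A[:,0].max().round(),"y",np.percentile(A[:,1],[0,25,50,75,100]).round())
cv2.imwrite(f"pics/{sys.argv[1]}.png",cv2.resize(p[130:230,340:460,::-1],None,fx=6,fy=6,interpolation=2))
E
python3 tips.py s3
```

```text
pos [435.1 269.9   9.8] w 0.5576201913168755
-120 85 x -25.0 25.0 y [-76. -67.  51.  83.  87.]
-114 60 x -25.0 25.0 y [-78. -26.  82.  83.  87.]
-108 54 x -25.0 25.0 y [-74. -25.  83.  83.  86.]
-102 17 x -10.0 23.0 y [-74. -29. -28.  43.  53.]
-96 17 x 1.0 13.0 y [-37. -30. -27.  38.  50.]
-90 32 x -3.0 13.0 y [-32. -27. -25.  37.  42.]
-84 38 x -10.0 13.0 y [-35. -27.  27.  40.  42.]
-78 34 x -10.0 14.0 y [-34. -28. -25.  39.  42.]
-72 39 x -10.0 15.0 y [-33. -26. -21.  38.  43.]
-66 38 x -15.0 12.0 y [-31. -26.  35.  37.  44.]
-60 41 x -14.0 12.0 y [-34. -27.  33.  38.  41.]
-54 34 x -10.0 13.0 y [-30. -26.   5.  37.  41.]
-48 32 x -7.0 12.0 y [-29. -25.  34.  36.  38.]
-42 28 x -10.0 13.0 y [-34. -27. -24.  35.  38.]
-36 28 x -7.0 12.0 y [-29. -27. -24.  31.  35.]
-30 24 x -10.0 12.0 y [-27. -25.   3.  32.  35.]
```

View pics/s3.png

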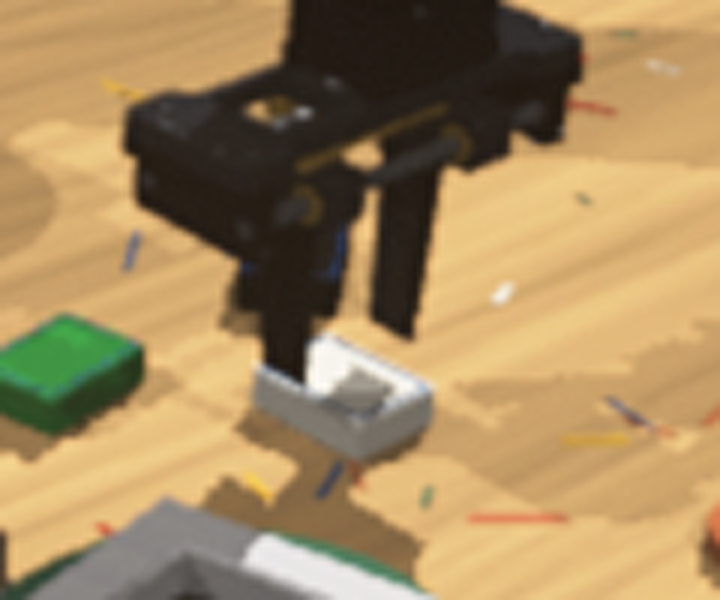

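The gripper is linear, and its real tips end about 24 mm behind the reported TCP, both open and half shut, contrary to the text. The lateral offset looks fine. I lower by 2.2 cm and check again.

>>> carry_out(
  dp=[
    [0,-0.05,0.3],
    [0,-0.1,0.7],
    [0,-0.1,1.1],
    [0,-0.1,1.5],
    [0,-0.1,1.8],
    [0,-0.1,2.0],
    [0,-0.1,2.1],
    [0,-0.1,2.2],
    [0,-0.1,2.2],
    [0,-0.1,2.2],
  ],
  yaw=[0,0,0,0,0,0,0,0,0,0],
  hand=0.65,
)

```text
t: 5.4
position: [0.435, 0.2709, -0.0121]
eef_rot: [1.0, 0.016, -0.001, 0.0]
force: [0.1, -0.4, -0.4]
width: 0.645
```

```bash
python3 tips.py s4 | tail -8
```

```text
-66 36 x -8.0 14.0 y [-33. -30.   5.  42.  45.]
-60 36 x -9.0 13.0 y [-37. -29.  37.  40.  43.]
-54 27 x -7.0 14.0 y [-34. -31. -28.  41.  44.]
-48 34 x -12.0 13.0 y [-34. -30.  35.  40.  42.]
-42 33 x -7.0 12.0 y [-31. -30.  36.  40.  43.]
-36 23 x -8.0 12.0 y [-33. -29. -28.  36.  41.]
-30 15 x -8.0 10.0 y [-35.   2.  36.  37.  38.]
-24 3 x -8.0 10.0 y [35. 35. 35. 36. 36.]
```

View pics/s4.png

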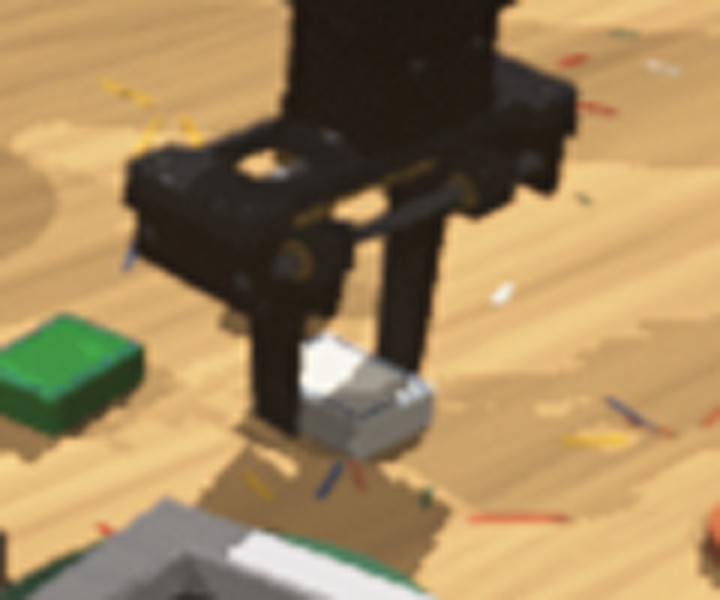

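```bash
python3 - <<'E'
from h import *
s,M,h=head()
c=env.get_calibration("scene")
def pr(P):
    q=np.linalg.inv(c["T"])@np.r_[P,1];k=c["mtx"]@q[:3];return (k[:2]/k[2]-[340,130]+.5)*6
for z in (-18,-20,-22,-24,-26):
    print(z,[pr(s["position"]+M@np.array([x,y,z])/1000).round() for x,y in ((11,31),(11,42.5),(-11,42.5))])
E
```

```text
-18 [array([302., 444.]), array([281., 454.]), array([242., 432.])]
-20 [array([302., 440.]), array([281., 449.]), array([242., 427.])]
-22 [array([303., 435.]), array([281., 445.]), array([243., 423.])]
-24 [array([303., 431.]), array([282., 441.]), array([243., 418.])]
-26 [array([303., 427.]), array([282., 436.]), array([243., 414.])]
```

The tips are at about 11 mm, within the tile's upper half. I close.

>>> carry_out(
  dp=[
    [0,0,0],
    [0,0,0],
    [0,0,0],
    [0,0,0],
    [0,0,0],
    [0,0,0],
    [0,0,0],
    [0,0,-0.5],
    [0,0,-1.5],
    [0,0,-3],
  ],
  yaw=[0,0,0,0,0,0,0,0,0,0],
  hand=0.3,
  squeeze=25,
)

```text
t: 6.45
position: [0.4347, 0.2707, 0.0183]
eef_rot: [1.0, 0.016, -0.002, 0.0]
force: [-0.8, -0.5, -0.7]
width: 0.46
```

```bash
python3 tips.py s5 | head -1; python3 -c "
from h import *
go([.435,.271,.120],15.2)"
```

```text
pos [434.7 270.7  18.3] w 0.46046296488279725
t 6.5 pos [435.7 271.2  20.6] head 1.83 F [0.8 0.6 1.4] w 0.458
dp cm [-0.08  0.01 -9.94] yaw -13.37
```

View pics/s5.png

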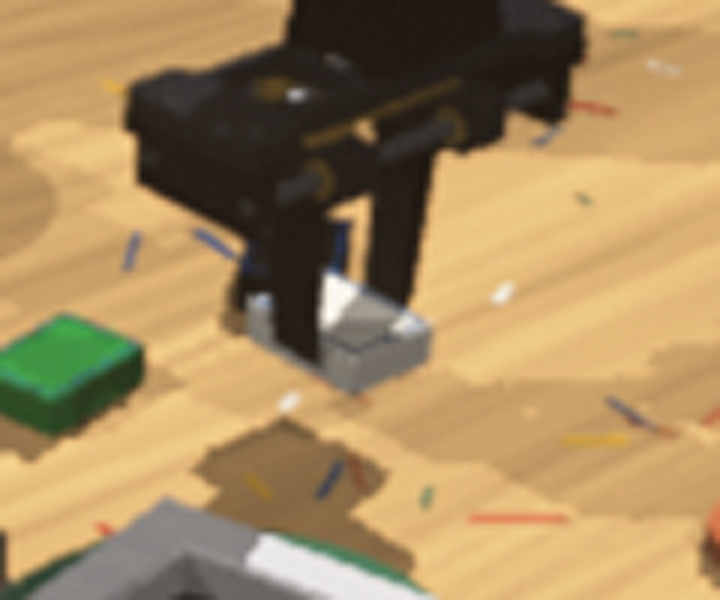

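The tile is lifted and level. I go over the recess at height.

>>> carry_out(
  dp=[
    [0,0,-2],
    [0,0,-5],
    [0,0.5,-9],
    [1.5,2.5,-12],
    [4,6,-13],
    [7,10,-13],
    [10,14,-13],
    [13,18,-13],
    [15,20.5,-13],
    [15.9,21.5,-13],
  ],
  yaw=[0,0,-1,-3,-5,-7,-9,-11,-12.5,-13.4],
)

```text
t: 7.5
position: [0.6031, 0.0585, 0.1503]
eef_rot: [0.991, 0.132, -0.0, -0.0]
force: [-0.5, -0.4, -1.4]
width: 0.459
```

```bash
python3 - <<'E'
from h import *
go([.6013,.0608,.10],15.2)
s,M,h=head()
for n in ("scene","top"):
    p,d=env.capture(n); cv2.imwrite(f"pics/{n}6.png",p[:,:,::-1]); np.save(f"{n}6_d.npy",d)
c=env.get_calibration("scene");q=np.linalg.inv(c["T"])@np.r_[s["position"],1];k=c["mtx"]@q[:3];k=k[:2]/k[2];print(k)
p=cv2.imread("pics/scene6.png");x,y=k.astype(int)
x0,y0=max(0,x-60),max(0,y-60);print(x0,y0)
cv2.imwrite("pics/s6c.png",cv2.resize(p[y0:y0+95,x0:x0+120],None,fx=6,fy=6,interpolation=2))
E
```

```text
t 7.5 pos [603.1  58.5 150.3] head 15.14 F [-0.5 -0.4 -1.4] w 0.459
dp cm [-0.11 -0.26  5.03] yaw -0.06
[378.47457875 201.86825131]
318 141
```

View pics/s6c.png

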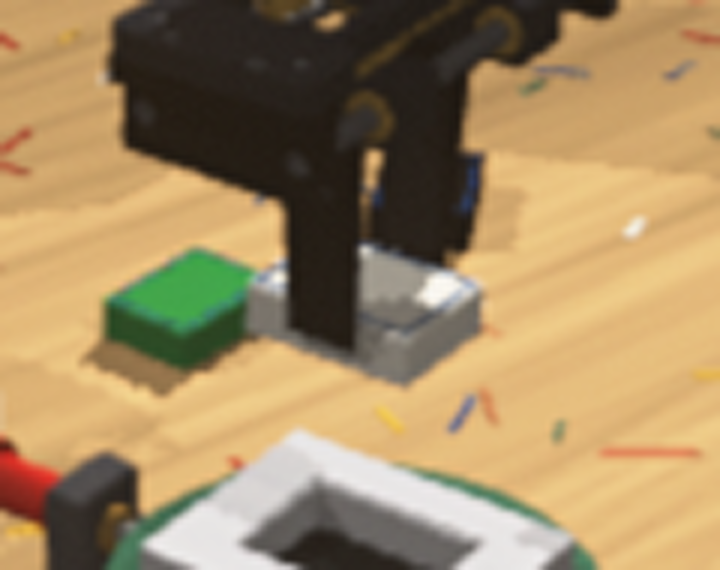

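```bash
python3 - <<'E'
from h import *
s,M,h=head()
c=env.get_calibration("scene")
def pr(P):
    q=np.linalg.inv(c["T"])@np.r_[P,1];k=c["mtx"]@q[:3];return tuple(int(i) for i in (k[:2]/k[2]-[318,141]+.5)*8)
p=cv2.imread("pics/scene6.png")
a=cv2.resize(p[141+30:141+72,318+35:318+85],None,fx=16,fy=16,interpolation=2)
f=lambda P:tuple(2*np.array(pr(P))-np.array([35*16,30*16]))
f=lambda P:tuple(int(i) for i in (2*np.array(pr(P))-np.array([35*16,30*16])))
P0=s["position"]
for z in (-12.1,-30.1):
  for x in(-30,30):
    for y in(-22,22):
      cv2.circle(a,f(P0+M@np.array([x,y,z])/1000),4,(255,0,0),-1)
for z,col in ((-18,(0,0,255)),(-21,(0,255,255)),(-24,(255,0,255))):
  for x,y in((10,22),(-10,34),(10,34)): cv2.circle(a,f(P0+M@np.array([x,y,z])/1000),4,col,-1)
cv2.imwrite("pics/s6d.png",a);print(a.shape)
E
```

```text
(672, 800, 3)
```

View pics/s6d.png

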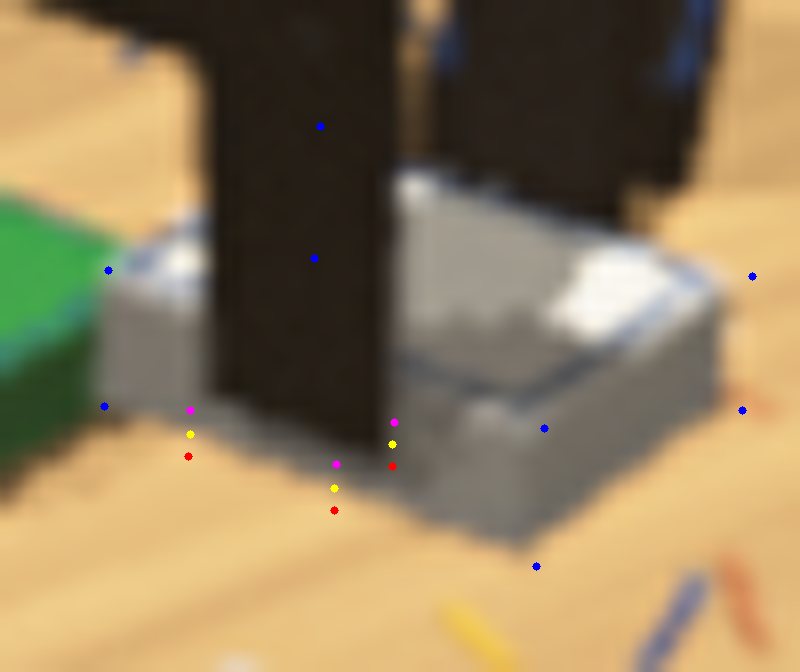

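```bash
python3 - <<'E'
from h import *
s,M,h=head();P0=s["position"]
d=np.load("scene6_d.npy");v,u=np.mgrid[0:480,0:640]
W=world("scene",np.c_[u.ravel(),v.ravel()],d=d.ravel()).reshape(480,640,3)
p=cv2.imread("pics/scene6.png").astype(int)
L=(W-P0)@M*1000
reg=(u>350)&(u<402)&(v>178)&(v<208)&(d>0)&(abs(L[...,0])<60)&(abs(L[...,1])<60)&(L[...,2]<0)&(L[...,2]>-45)&(p.sum(2)>200)
A=L[reg];print(reg.sum())
top=A[A[:,2]<-27] ; print("z hist",np.histogram(A[:,2],bins=np.arange(-40,0,2)))
print("x ext",np.percentile(A[:,0],[0,1,5,50,95,99,100]).round(1),"y ext",np.percentile(A[:,1],[0,1,5,50,95,99,100]).round(1))
def at(x,y): # in s6d px
    i=int(171+y/16);j=int(353+x/16); return L[i,j].round(1),(W[i,j]*1000).round(1)
for q in[(600,290),(470,240),(440,370),(150,250),(620,420),(680,360),(560,480),(130,350),(170,370),(460,470),(430,440),(300,400),(300,300),(380,430),(500,150)]: print(q,*at(*q))
E
```

```text
470
z hist (array([  1,   1,   1,  65, 153,  42,  24,  30,  25,  21,  30,  35,  30,
        10,   0,   0,   0,   0,   0]), array([-40, -38, -36, -34, -32, -30, -28, -26, -24, -22, -20, -18, -16,
       -14, -12, -10,  -8,  -6,  -4,  -2]))
x ext [-31.7 -28.8 -26.1  14.9  28.8  29.5  30. ] y ext [-20.5 -18.3 -15.5  13.   26.   28.9  33.3]
(600, 290) [ 20.3  -4.3 -32.1] [620.8  69.2 182.2]
(470, 240) [  2.9  -4.  -32.7] [604.1  64.3 182.8]
(440, 370) [ 15.   20.9 -31.4] [622.3  43.4 181.4]
(150, 250) [-28.4  15.7 -30.9] [579.   37.2 181. ]
(620, 420) [ 27.6   2.5 -20.9] [629.6  64.4 171. ]
(680, 360) [ 27.9 -10.4 -23.5] [626.6  77.  173.6]
(560, 480) [ 28.5  13.8 -18.1] [633.4  53.8 168.1]
(130, 350) [-23.7  25.3 -24.1] [586.1  29.1 174.2]
(170, 370) [-20.   23.9 -20.5] [589.3  31.4 170.6]
(460, 470) [ 20.1  24.6 -22.3] [628.2  41.2 172.4]
(430, 440) [ 15.7  24.8 -25. ] [624.   39.9 175.1]
(300, 400) [ -1.4  25.3 -23.4] [607.6  35.  173.5]
(300, 300) [  2.6  32.4 -42.7] [613.3  29.  192.8]
(380, 430) [  9.9  25.9 -25.6] [618.7  37.2 175.7]
(500, 150) [ -1.5 -17.1 -38.1] [596.4  75.8 188.2]
```

>>> carry_out(
  dp=[
    [-0.1,-0.1,0.5],
    [-0.1,-0.2,1.5],
    [-0.1,-0.25,2.5],
    [-0.1,-0.25,3.5],
    [-0.1,-0.25,4.5],
    [-0.1,-0.25,5.3],
    [-0.1,-0.25,6],
    [-0.1,-0.25,6.4],
    [-0.1,-0.25,6.5],
    [-0.1,-0.25,6.5],
  ],
  yaw=[0,0,0,0,0,0,0,0,0,0],
)

```text
t: 8.6
position: [0.6007, 0.0619, 0.0852]
eef_rot: [0.991, 0.131, -0.001, -0.0]
force: [-0.6, -1.0, -0.7]
width: 0.458
```

```bash
python3 - <<'E'
from h import *
go([.6013,.0608,.08],15.2)
s,M,h=head()
for n in ("scene","top"):
    p,d=env.capture(n); cv2.imwrite(f"pics/{n}7.png",p[:,:,::-1]); np.save(f"{n}7_d.npy",d)
p=cv2.imread("pics/scene7.png");q=cv2.imread("pics/top7.png")
a=cv2.resize(p[190:290,325:425],None,fx=6,fy=6,interpolation=2)
b=cv2.resize(q[160:310,230:345],None,fx=4,fy=4,interpolation=2)
cv2.imwrite("pics/s7c.png",a);cv2.imwrite("pics/t7c.png",b)
E
```

```text
t 8.6 pos [600.7  61.9  85.2] head 15.11 F [-0.6 -1.  -0.7] w 0.458
dp cm [0.03 0.12 0.52] yaw -0.09
```

View pics/s7c.png

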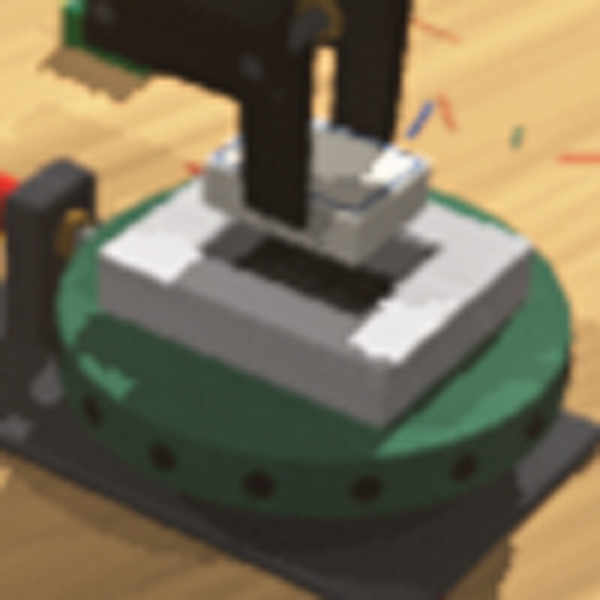

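View pics/t7c.png

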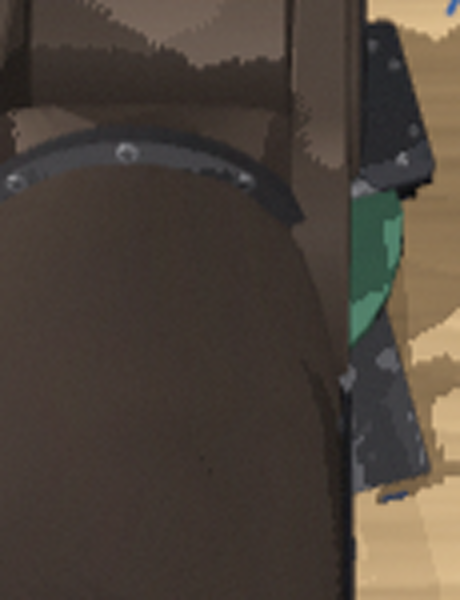

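```bash
cat > rel.py <<'E'
from h import *
import sys
n=sys.argv[1]
a=np.radians(15.2);R=np.array([[np.cos(a),-np.sin(a)],[np.sin(a),np.cos(a)]])
v,u=np.mgrid[0:480,0:640]
def loc(f):
    d=np.load(f);W=world("scene",np.c_[u.ravel(),v.ravel()],d=d.ravel()).reshape(480,640,3)
    L=W.copy();L[...,:2]=(W[...,:2]-[.6013,.0608])@R
    L=L*1000; L[d==0]=1e6; return L
def report(L,nm,X,Y,z0,z1,img=None):
    Z=L[...,2]
    m=(Z>z0)&(Z<z1)
    if img is not None: m&=img
    f=m&(abs(L[...,0]-X)<6)&(abs(L[...,1])<abs(Y)-5); g=m&(abs(L[...,1]-Y)<6)&(abs(L[...,0])<X-5)
    from numpy import polyfit
    for lab,k,i,j in(("+x",f,0,1),("-y",g,1,0)):
        A=L[k]
        if len(A)<5: print(nm,lab,len(A));continue
        med=np.median(A[:,i]);A=A[abs(A[:,i]-med)<2.5];c=np.polyfit(A[:,j],A[:,i],1)
        print(nm,lab,"n",len(A),"off",round(A[:,i].mean()-(X if i==0 else Y),2),"slope deg",round(np.degrees(np.arctan(c[0])),1))
L0=loc("scene_d.npy"); report(L0,"plate",55,-45,65,79)
m=(abs(L0[...,0])<60)&(abs(L0[...,1])<50)&(L0[...,2]>78);print("plate top z",np.median(L0[m][:,2]))
L=loc(f"scene{n}_d.npy");p=cv2.imread(f"pics/scene{n}.png").astype(int);br=p.sum(2)>190
zt=L[br&(abs(L[...,0])<28)&(abs(L[...,1])<20)&(L[...,2]>86)&(L[...,2]<135)][:,2]
print("tile z hi pct",np.percentile(zt,[5,50,75,90,95]).round(1))
t=np.percentile(zt,75); report(L,"tile",30,-22,t-15,t-3,br)
E
python3 rel.py 7
```

```text
plate +x n 125 off -0.82 slope deg 0.1
plate -y n 239 off 0.34 slope deg 0.2
plate top z 82.97027536986973
tile z hi pct [101.2 115.9 116.8 117.4 117.8]
tile +x n 50 off -2.39 slope deg 0.8
tile -y n 69 off 0.13 slope deg -0.0
```

Relative to the plate, the tile sits about 1.6 mm towards -x and is good in y and yaw. I correct and lower to just above the mouth.

>>> carry_out(
  dp=[
    [0.05,0,0.1],
    [0.1,0,0.3],
    [0.16,0,0.5],
    [0.16,0,0.8],
    [0.16,0,1.0],
    [0.16,0,1.2],
    [0.16,0,1.3],
    [0.16,0,1.3],
    [0.16,0,1.3],
    [0.16,0,1.3],
  ],
  yaw=[0,0,0,0,0,0,0,0,0,0],
)

```text
t: 9.7
position: [0.6024, 0.0623, 0.0725]
eef_rot: [0.991, 0.131, -0.0, -0.0]
force: [-0.3, 0.4, -1.5]
width: 0.46
```

```bash
cat > snap.py <<'E'
from h import *
import sys
n=sys.argv[1]
go([.6013,.0608,.08],15.2)
p,d=env.capture("scene"); cv2.imwrite(f"pics/scene{n}.png",p[:,:,::-1]); np.save(f"scene{n}_d.npy",d)
cv2.imwrite(f"pics/s{n}c.png",cv2.resize(p[190:290,325:425,::-1],None,fx=6,fy=6,interpolation=2))
E
python3 snap.py 8; python3 rel.py 8
```

```text
t 9.7 pos [602.4  62.3  72.5] head 15.11 F [-0.3  0.4 -1.5] w 0.46
dp cm [-0.15  0.12 -0.75] yaw -0.09
plate +x n 125 off -0.82 slope deg 0.1
plate -y n 239 off 0.34 slope deg 0.2
plate top z 82.97027536986973
tile z hi pct [ 90.8 103.8 104.6 105.2 105.5]
tile +x n 51 off -0.57 slope deg -1.1
tile -y n 63 off 0.48 slope deg -0.6
```

View pics/s8c.png

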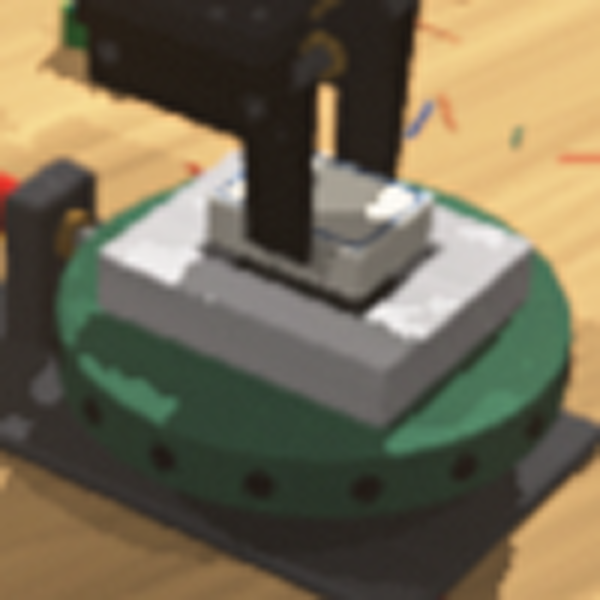

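The tile is aligned within about 0.3 mm over the mouth. I lower it in.

>>> carry_out(
  dp=[
    [0,0,0.1],
    [0,0,0.2],
    [0,0,0.3],
    [0,0,0.4],
    [0,0,0.5],
    [0,0,0.6],
    [0,0,0.7],
    [0,0,0.8],
    [0,0,0.8],
    [0,0,0.8],
  ],
  yaw=[0,0,0,0,0,0,0,0,0,0],
)

```text
t: 10.75
position: [0.6024, 0.0623, 0.0645]
eef_rot: [0.991, 0.132, -0.0, -0.0]
force: [-0.8, -0.8, -1.1]
width: 0.461
```

```bash
python3 snap.py 9; python3 rel.py 9
```

```text
t 10.75 pos [602.4  62.3  64.5] head 15.11 F [-0.8 -0.8 -1.1] w 0.461
dp cm [-0.15  0.11 -1.55] yaw -0.09
plate +x n 125 off -0.82 slope deg 0.1
plate -y n 239 off 0.34 slope deg 0.2
plate top z 82.97027536986973
tile z hi pct [93.3 95.9 96.7 97.6 97.9]
tile +x n 48 off -0.43 slope deg -1.7
tile -y n 57 off 0.44 slope deg 0.2
```

View pics/s9c.png

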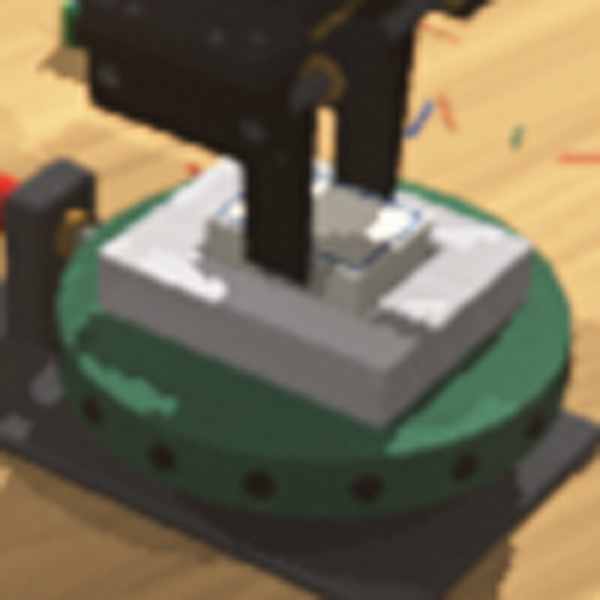

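>>> carry_out(
  dp=[
    [0,0,0.03],
    [0,0,0.06],
    [0,0,0.1],
    [0,0,0.13],
    [0,0,0.16],
    [0,0,0.2],
    [0,0,0.2],
    [0,0,0.2],
    [0,0,0.2],
    [0,0,0.2],
  ],
  yaw=[0,0,0,0,0,0,0,0,0,0],
)

```text
t: 11.8
position: [0.6025, 0.0623, 0.0626]
eef_rot: [0.991, 0.131, -0.0, -0.0]
force: [0.3, -1.0, -0.8]
width: 0.458
```

>>> carry_out(
  dp=[
    [0,0,0],
    [0,0,0],
    [0,0,0],
    [0,0,0],
    [0,0,0],
    [0,0,0],
    [0,0,0],
    [0,0,-0.2],
    [0,0,-0.6],
    [0,0,-1.2],
  ],
  yaw=[0,0,0,0,0,0,0,0,0,0],
  hand=0.6,
)

```text
t: 12.8
position: [0.6024, 0.0623, 0.0749]
eef_rot: [0.991, 0.131, -0.0, -0.0]
force: [0.3, -0.5, -0.2]
width: 0.605
```

```bash
python3 snap.py 10; python3 rel.py 10
```

```text
t 12.8 pos [602.4  62.3  74.9] head 15.11 F [ 0.3 -0.5 -0.2] w 0.605
dp cm [-0.14  0.12 -0.51] yaw -0.09
plate +x n 125 off -0.82 slope deg 0.1
plate -y n 239 off 0.34 slope deg 0.2
plate top z 82.97027536986973
tile z hi pct [86.1 86.1 86.3 86.4 86.4]
tile +x n 20 off -1.09 slope deg -0.1
tile -y n 34 off 0.6 slope deg -0.2
```

View pics/s10c.png

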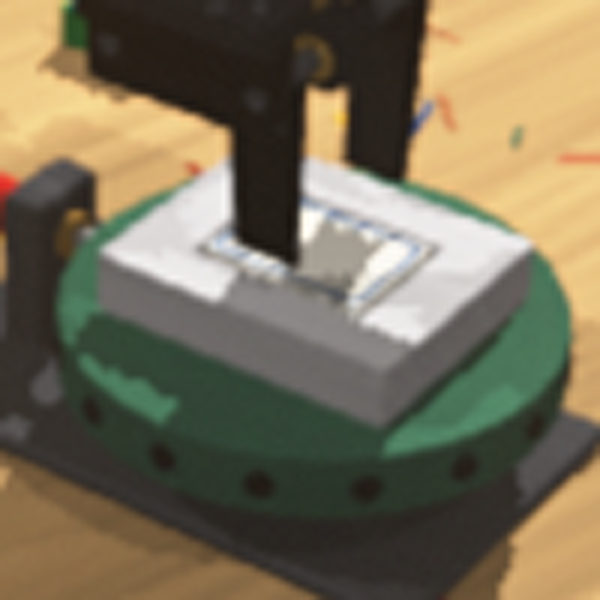

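The tile has dropped in and is nearly flush. I shut the fingers above it and press.

>>> carry_out(
  dp=[
    [-0.1,0.1,-0.7],
    [-0.1,0.1,-1],
    [-0.1,0.1,-1],
    [-0.1,0.1,-1],
    [-0.1,0.1,-1],
    [-0.1,0.1,-1],
    [-0.1,0.1,-1],
    [-0.1,0.1,-1],
    [-0.1,0.1,-1],
    [-0.1,0.1,-1],
  ],
  yaw=[0,0,0,0,0,0,0,0,0,0],
  hand=0,
)

```text
t: 13.85
position: [0.6022, 0.0611, 0.086]
eef_rot: [0.991, 0.132, 0.001, -0.0]
force: [0.0, 0.2, 0.1]
width: 0.007
```

```bash
python3 snap.py 11; python3 - <<'E'
from h import *
import sys
sys.argv=["",'11']
exec(open("rel.py").read().split("L0=loc")[0])
L=loc("scene11_d.npy");p=cv2.imread("pics/scene11.png").astype(int)
br=p.sum(2)>190
m=br&(abs(L[...,2]-84)<6)
t=m&(abs(L[...,0])<27)&(abs(L[...,1])<19);print("tile top",t.sum(),np.percentile(L[t][:,2],[5,50,95]).round(2))
P=m&((abs(L[...,0])>36)|(abs(L[...,1])>28))&(abs(L[...,0])<52)&(abs(L[...,1])<42);print("plate",P.sum(),np.percentile(L[P][:,2],[5,50,95]).round(2))
A=L[t];c=np.linalg.lstsq(np.c_[A[:,:2],np.ones(len(A))],A[:,2],rcond=None)[0];print("tilt deg",np.degrees(c[:2]).round(2),c[2])
A=L[P];c=np.linalg.lstsq(np.c_[A[:,:2],np.ones(len(A))],A[:,2],rcond=None)[0];print("plate tilt",np.degrees(c[:2]).round(2),c[2])
E
```

```text
t 13.85 pos [602.2  61.1  86. ] head 15.11 F [0.  0.2 0.1] w 0.007
dp cm [-0.1  0.   0.6] yaw -0.09
tile top 300 [81.36 83.24 85.22]
plate 642 [81.2  83.23 85.26]
tilt deg [0.04 0.56] 83.27723534412684
plate tilt [0.03 0.1 ] 83.22425570271344
```

View pics/s11c.png

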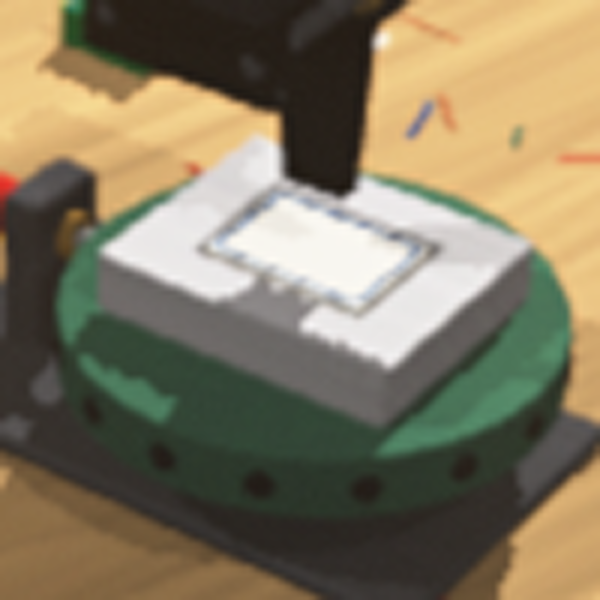

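By depth the tile is level with the plate (83.2 against 83.2). I press with the shut fingers, approaching first.

>>> carry_out(
  dp=[
    [0,0,0.5],
    [0,0,1.0],
    [0,0,1.4],
    [0,0,1.6],
    [0,0,1.7],
    [0,0,1.8],
    [0,0,1.85],
    [0,0,1.9],
    [0,0,1.9],
    [0,0,1.9],
  ],
  yaw=[0,0,0,0,0,0,0,0,0,0],
)

```text
t: 14.9
position: [0.6023, 0.0611, 0.0671]
eef_rot: [0.991, 0.132, 0.001, -0.0]
force: [-0.0, -0.1, -0.9]
width: 0.008
```

>>> carry_out(
  dp=[
    [0,0,0.05],
    [0,0,0.1],
    [0,0,0.15],
    [0,0,0.2],
    [0,0,0.25],
    [0,0,0.3],
    [0,0,0.3],
    [0,0,0.3],
    [0,0,0.3],
    [0,0,0.3],
  ],
  yaw=[0,0,0,0,0,0,0,0,0,0],
)

```text
t: 15.9
position: [0.6023, 0.0611, 0.0641]
eef_rot: [0.991, 0.132, 0.001, -0.0]
force: [-1.0, 0.3, -0.1]
width: 0.003
```

>>> carry_out(
  dp=[
    [0,0,0.05],
    [0,0,0.1],
    [0,0,0.12],
    [0,0,0.14],
    [0,0,0.16],
    [0,0,0.18],
    [0,0,0.2],
    [0,0,0.2],
    [0,0,0.2],
    [0,0,0.2],
  ],
  yaw=[0,0,0,0,0,0,0,0,0,0],
)

```text
t: 16.9
position: [0.6023, 0.0611, 0.0621]
eef_rot: [0.991, 0.132, 0.001, -0.0]
force: [0.3, 0.3, -0.3]
width: 0.003
```

>>> carry_out(
  dp=[
    [0,0,0.04],
    [0,0,0.08],
    [0,0,0.1],
    [0,0,0.12],
    [0,0,0.14],
    [0,0,0.16],
    [0,0,0.18],
    [0,0,0.2],
    [0,0,0.2],
    [0,0,0.2],
  ],
  yaw=[0,0,0,0,0,0,0,0,0,0],
)

```text
t: 17.9
position: [0.6023, 0.0611, 0.0609]
eef_rot: [0.991, 0.131, 0.001, -0.0]
force: [-3.6, -0.0, 9.0]
width: 0.005
```

There is contact at 9 N. I press a little harder.

>>> carry_out(
  dp=[
    [0,0,0.1],
    [0,0,0.13],
    [0,0,0.16],
    [0,0,0.18],
    [0,0,0.2],
    [0,0,0.22],
    [0,0,0.24],
    [0,0,0.24],
    [0,0,0.24],
    [0,0,0.24],
  ],
  yaw=[0,0,0,0,0,0,0,0,0,0],
)

```text
t: 18.9
position: [0.6024, 0.0611, 0.0608]
eef_rot: [0.991, 0.132, 0.001, 0.0]
force: [-8.7, 0.1, 24.8]
width: 0.006
```

It is hard bottomed at 25 N with no further travel. I lift and check flushness.

>>> carry_out(
  dp=[
    [0,0,-0.5],
    [0,0,-1.5],
    [0,0,-3],
    [0,0,-4.5],
    [-2,0,-6],
    [-5,0,-6],
    [-8,0,-6],
    [-10.5,0,-6],
    [-12.5,0,-6],
    [-13.5,0,-6],
  ],
  yaw=[0,0,0,0,0,0,0,0,0,0],
  hand=0.5,
)

```text
t: 19.9
position: [0.4707, 0.0256, 0.1208]
eef_rot: [0.991, 0.131, 0.001, 0.0]
force: [-0.6, 0.2, 0.1]
width: 0.499
```

```bash
python3 snap.py 12; cat > flush.py <<'E'
from h import *
import sys
n=sys.argv[1]
exec(open("rel.py").read().split("L0=loc")[0])
L=loc(f"scene{n}_d.npy");p=cv2.imread(f"pics/scene{n}.png").astype(int)
br=p.sum(2)>190
m=br&(abs(L[...,2]-84)<6)
t=m&(abs(L[...,0])<27)&(abs(L[...,1])<19)
P=m&((abs(L[...,0])>36)|(abs(L[...,1])>28))&(abs(L[...,0])<52)&(abs(L[...,1])<42)
print(t.sum(),P.sum())
for q,l in((t,"tile"),(P,"plate")):
    A=L[q];c=np.linalg.lstsq(np.c_[A[:,:2],np.ones(len(A))],A[:,2],rcond=None)[0];print(l,"tilt",np.degrees(c[:2]).round(2),"z",c[2].round(2),A[:,2].mean())
E
python3 flush.py 12; python3 - <<'E'
from h import *
p,d=env.capture("top");cv2.imwrite("pics/top12.png",p[:,:,::-1])
a=np.radians(15.2);t=np.array([.6013-.138*np.cos(a),.0608-.138*np.sin(a)]);print(t)
go([*t,.08],15.2)
q=cv2.imread("pics/scene12.png")
cv2.imwrite("pics/s12d.png",cv2.resize(q[130:280,270:430],None,fx=5,fy=4,interpolation=2))
E
```

```text
t 19.9 pos [470.7  25.6 120.8] head 15.11 F [-0.6  0.2  0.1] w 0.499
dp cm [1.352e+01 1.000e-02 4.120e+00] yaw -0.09
297 701
tile tilt [ 0.08 -0.63] z 83.21 83.20959261093671
plate tilt [-0.06 -0.06] z 83.26 83.26147947841598
[0.46812772 0.02461789]
t 20.0 pos [471.5  25.7 120.8] head 15.1 F [ 0.5 -0.5 -0.6] w 0.501
dp cm [-0.37  0.01  4.08] yaw -0.1
```

View pics/s12d.png

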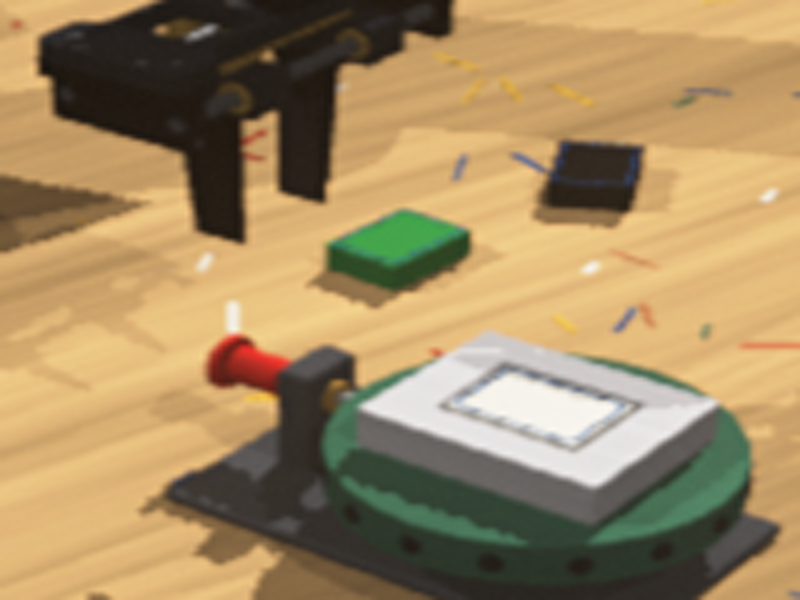

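The tile is flush: the depth difference is under 0.1 mm and there is no visible gap or step at (540,405). Now the knob, stopping just above it first.

>>> carry_out(
  dp=[
    [-0.2,0,0.5],
    [-0.4,0,1.5],
    [-0.4,0,2.5],
    [-0.4,0,3.5],
    [-0.4,0,4.5],
    [-0.4,0,5.4],
    [-0.4,0,6],
    [-0.4,0,6.4],
    [-0.4,0,6.5],
    [-0.4,0,6.5],
  ],
  yaw=[-0.1,-0.1,-0.1,-0.1,-0.1,-0.1,-0.1,-0.1,-0.1,-0.1],
)

```text
t: 21.0
position: [0.468, 0.0246, 0.0558]
eef_rot: [0.991, 0.132, 0.002, 0.0]
force: [0.0, -0.3, 0.2]
width: 0.5
```

```bash
python3 snap.py 13; python3 - <<'E'
from h import *
import sys
sys.argv=["","13"]
exec(open("rel.py").read().split("L0=loc")[0])
L=loc("scene13_d.npy");p=cv2.imread("pics/scene13.png").astype(int)
red=(p[...,2]>100)&(p[...,1]<60)&(p[...,0]<60)&(L[...,0]<-110)&(L[...,0]>-180)&(abs(L[...,1])<30)
A=L[red];print("red",len(A),A.min(0).round(1),A.max(0).round(1),np.median(A,0).round(1))
f=red&(L[...,0]<-153);print("flange",L[f].min(0),L[f].max(0))
k=red&(abs(L[...,0]+138)<10);print("neck",np.percentile(L[k],[2,50,98],axis=0).round(1))
dk=(p.sum(2)<150)&(abs(L[...,0]+138)<30)&(abs(L[...,1])<60)&(L[...,2]>69)&(L[...,2]<120)
B=L[dk];print("fingers",len(B),np.percentile(B,[0,5,50,95,100],axis=0).round(1))
for s_ in(1,-1):
  C=B[B[:,1]*s_>5];print(s_,np.percentile(C,[0,10,50,90,100],axis=0).round(1).tolist())
br=(abs(L[...,0]+118)<3)&(abs(L[...,1])<25)&(L[...,2]>20)&(L[...,2]<64); 
tb=(p.sum(2)<200)&(abs(L[...,0]+109)<16)&(abs(L[...,1])<22)&(L[...,2]>64)&(L[...,2]<68.5);print("bracket top",np.percentile(L[tb],[2,50,98],axis=0).round(1))
go([.4677,.0245,.0095],15.2)
q=cv2.imread("pics/scene13.png")
cv2.imwrite("pics/s13d.png",cv2.resize(q[130:260,270:400],None,fx=4.6,fy=4.6,interpolation=2))
E
```

```text
t 21.0 pos [468.   24.6  55.8] head 15.2 F [ 0.  -0.3  0.2] w 0.5
dp cm [ 1.382e+01  1.000e-02 -2.370e+00] yaw -0.0
red 106 [-155.7  -16.1   42. ] [-116.7   11.3   66.4] [-141.1   -7.3   54.2]
flange [-155.74236635  -14.21320894   42.03351505] [-153.02368814   11.30219925   60.63479433]
neck [[-147.4  -11.2   45.4]
 [-137.8   -7.1   54.2]
 [-128.4    2.    60.4]]
fingers 289 [[-148.5  -37.6   79.7]
 [-146.1  -34.9   81.9]
 [-134.6   20.4  101.5]
 [-127.4   26.3  118.9]
 [-124.7   31.1  119.9]]
1 [[-148.2, 19.0, 80.9], [-144.9, 21.2, 85.8], [-134.2, 23.6, 102.2], [-127.8, 26.2, 117.2], [-124.7, 31.1, 119.9]]
-1 [[-148.5, -37.6, 79.7], [-144.8, -35.0, 84.0], [-135.3, -32.3, 101.0], [-128.2, -28.3, 116.5], [-126.3, -24.9, 119.8]]
bracket top [[-116.6  -18.2   64.6]
 [-109.7  -13.8   65.5]
 [ -99.     8.2   66.9]]
t 21.05 pos [468.   24.6  56. ] head 15.2 F [-0.1  0.8 -0.3] w 0.501
dp cm [-0.05  0.    4.65] yaw -0.0
```

View pics/s13d.png

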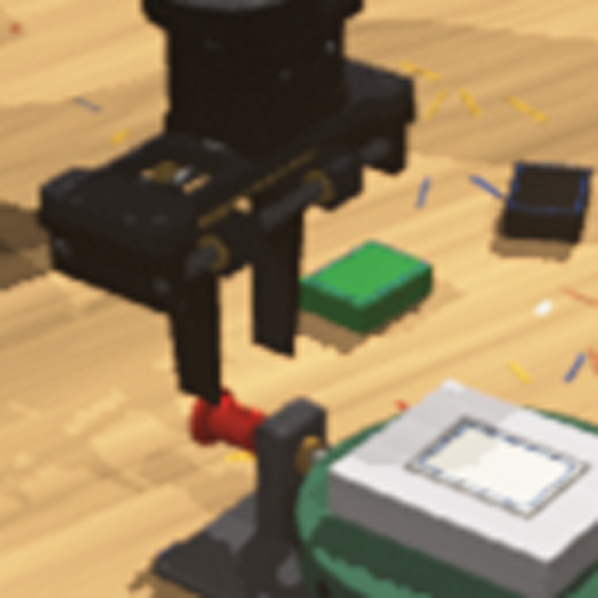

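The fingers are centred about the knob (x ≈ −137 against −138, y within 1 mm). I lower and pinch.

>>> carry_out(
  dp=[
    [-0.1,0,0.6],
    [-0.1,0,1.4],
    [-0.1,0,2.2],
    [-0.1,0,3],
    [-0.1,0,3.7],
    [-0.1,0,4.2],
    [-0.1,0,4.5],
    [-0.1,0,4.6],
    [-0.1,0,4.6],
    [-0.1,0,4.6],
  ],
  yaw=[0,0,0,0,0,0,0,0,0,0],
)

```text
t: 22.05
position: [0.4673, 0.0244, 0.0102]
eef_rot: [0.991, 0.132, 0.002, 0.0]
force: [-0.2, -0.2, -1.4]
width: 0.501
```

>>> carry_out(
  dp=[
    [0,0,0],
    [0,0,0],
    [0,0,0],
    [0,0,0],
    [0,0,0],
    [0,0,0],
    [0,0,0],
    [0,0,0],
    [0,0,0],
    [0,0,0],
  ],
  yaw=[0,0,0,0,0,0,0,0,0,0],
  hand=0,
  squeeze=50,
)

```text
t: 23.05
position: [0.467, 0.0253, 0.0102]
eef_rot: [0.991, 0.132, 0.002, -0.0]
force: [-1.2, 11.8, 1.6]
width: 0.2
```

```bash
python3 snap.py 14; python3 - <<'E'
from h import *
q=cv2.imread("pics/scene14.png")
cv2.imwrite("pics/s14d.png",cv2.resize(q[130:260,270:400],None,fx=4.6,fy=4.6,interpolation=2))
E
```

```text
t 23.05 pos [467.   25.3  10.2] head 15.18 F [-1.2 11.8  1.6] w 0.2
dp cm [13.92  0.09 -6.93] yaw -0.02
```

View pics/s14d.png

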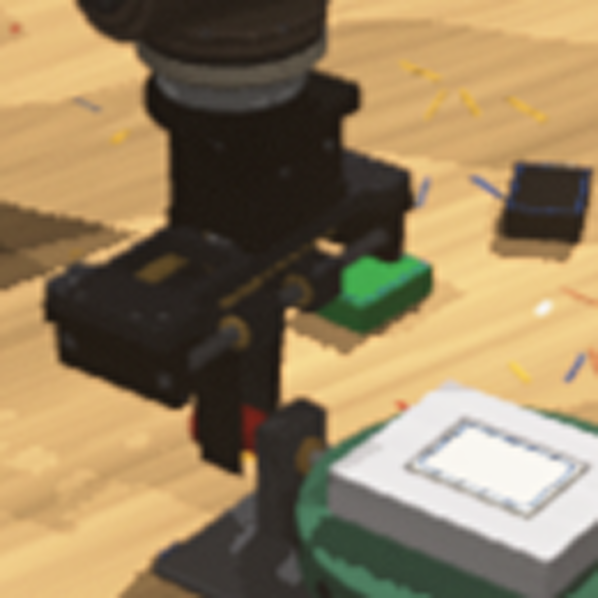

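The neck is pinched (19 mm). I pull straight back.

>>> carry_out(
  dp=[
    [-0.15,0,0],
    [-0.3,0,0],
    [-0.5,0,0],
    [-0.7,0,0],
    [-0.9,0,0],
    [-1.1,0,0],
    [-1.25,0,0],
    [-1.4,0,0],
    [-1.5,0,0],
    [-1.5,0,0],
  ],
  yaw=[0,0,0,0,0,0,0,0,0,0],
)

```text
t: 24.1
position: [0.4538, 0.0218, 0.0103]
eef_rot: [0.991, 0.132, 0.003, -0.0]
force: [7.0, 9.8, -4.2]
width: 0.199
```

```bash
python3 snap.py 15; python3 - <<'E'
from h import *
q=cv2.imread("pics/scene15.png")
cv2.imwrite("pics/s15d.png",cv2.resize(q[160:260,270:370],None,fx=6,fy=6,interpolation=2))
E
```

```text
t 24.1 pos [453.8  21.8  10.3] head 15.16 F [ 7.   9.8 -4.2] w 0.199
dp cm [15.3   0.1  -6.87] yaw -0.04
```

View pics/s15d.png

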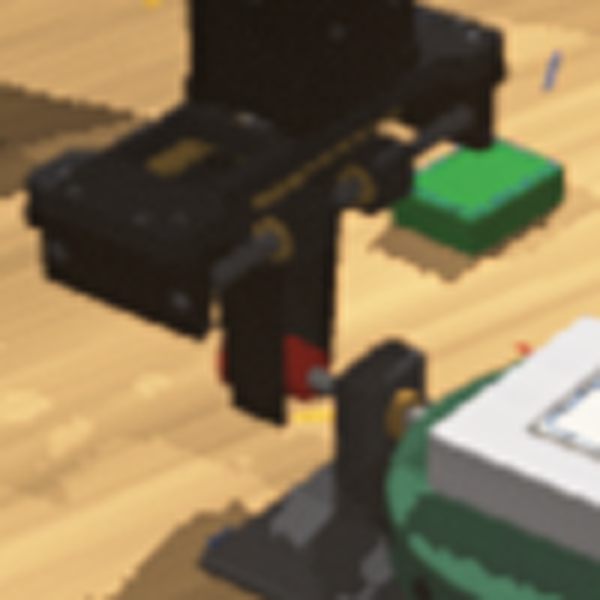

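>>> carry_out(
  dp=[
    [-0.12,-0.02,0],
    [-0.15,-0.03,0],
    [-0.18,-0.04,0],
    [-0.2,-0.05,0],
    [-0.22,-0.05,0],
    [-0.24,-0.05,0],
    [-0.26,-0.05,0],
    [-0.26,-0.05,0],
    [-0.26,-0.05,0],
    [-0.26,-0.05,0],
  ],
  yaw=[0,0,0,0,0,0,0,0,0,0],
)

```text
t: 25.15
position: [0.4537, 0.0218, 0.0103]
eef_rot: [0.991, 0.132, 0.006, 0.0]
force: [11.9, 6.8, -9.7]
width: 0.202
```

```bash
python3 snap.py 16; python3 flush.py 16; python3 - <<'E'
from h import *
exec(open("rel.py").read().split("L0=loc")[0].replace('n=sys.argv[1]','n=0'))
for k in ("13","15","16"):
    L=loc(f"scene{k}_d.npy");p=cv2.imread(f"pics/scene{k}.png").astype(int)
    red=(p[...,2]>70)&(p[...,1]<45)&(p[...,0]<45)&(L[...,0]<-110)&(L[...,0]>-190)&(abs(L[...,1])<30)&(L[...,2]<70)&(L[...,2]>20)
    A=L[red];print(k,len(A),np.percentile(A[:,0],[0,2,10,50,90,98,100]).round(1))
q=cv2.imread("pics/scene16.png")
cv2.imwrite("pics/s16d.png",cv2.resize(q[160:260,270:370],None,fx=6,fy=6,interpolation=2))
E
```

```text
t 25.15 pos [453.7  21.8  10.3] head 15.14 F [11.9  6.8 -9.7] w 0.202
dp cm [15.35  0.1  -6.8 ] yaw -0.06
293 680
tile tilt [-0.01  0.03] z 83.27 83.26854527772572
plate tilt [0.01 0.09] z 83.23 83.22884544409837
13 106 [-155.7 -155.3 -152.9 -142.  -127.6 -117.4 -114.9]
15 52 [-165.4 -165.2 -151.6 -140.1 -137.4 -136.7 -136.5]
16 49 [-165.2 -165.  -149.6 -141.1 -138.  -137.  -135.9]
```

View pics/s16d.png

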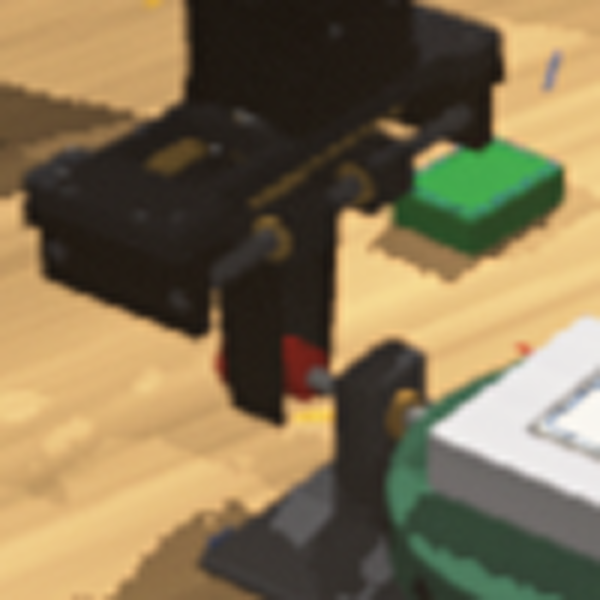

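The TCP has moved 13.7 mm and did not move further while the axial force rose to 13 N, so the pin is apparently on its stop. I confirm with slightly more pull and grip.

>>> carry_out(
  dp=[
    [-0.2,0,0.03],
    [-0.24,0,0.05],
    [-0.28,0,0.05],
    [-0.3,0,0.05],
    [-0.32,0,0.05],
    [-0.34,0,0.05],
    [-0.36,0,0.05],
    [-0.36,0,0.05],
    [-0.36,0,0.05],
    [-0.36,0,0.05],
  ],
  yaw=[0,0,0,0,0,0,0,0,0,0],
  hand=0,
  squeeze=60,
)

```text
t: 26.2
position: [0.4539, 0.0216, 0.0103]
eef_rot: [0.991, 0.131, 0.009, 0.0]
force: [16.3, 20.0, -6.0]
width: 0.199
```

```bash
python3 snap.py 17; python3 - <<'E'
from h import *
exec(open("rel.py").read().split("L0=loc")[0].replace('n=sys.argv[1]','n=0'))
s=env.get_state();a=np.radians(15.2);u_=np.array([np.cos(a),np.sin(a)])
print("axial F",s["force"][:2]@u_,"moment",s["moment"].round(2),"travel mm",((np.array([.467,.0253])-s["position"][:2])@u_*1000))
q=cv2.imread("pics/scene17.png")
cv2.imwrite("pics/s17d.png",cv2.resize(q[200:250,300:360],None,fx=10,fy=10,interpolation=2))
p,d=env.capture("top");cv2.imwrite("pics/top17.png",p[:,:,::-1])
cv2.imwrite("pics/t17c.png",cv2.resize(p[160:310,230:345,::-1],None,fx=4,fy=4,interpolation=2))
E
```

```text
t 26.2 pos [453.9  21.6  10.3] head 15.11 F [16.3 20.  -6. ] w 0.199
dp cm [15.38  0.08 -6.68] yaw -0.09
axial F 19.74504063089004 moment [ 3.35 -2.5   0.06] travel mm 13.607962079153397
```

View pics/s17d.png

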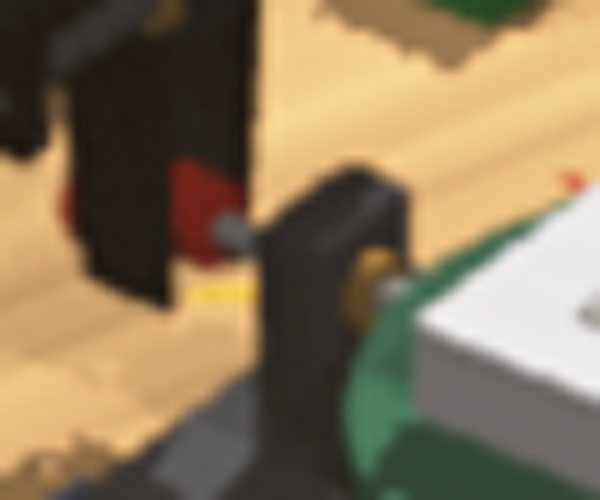

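View pics/top17.png

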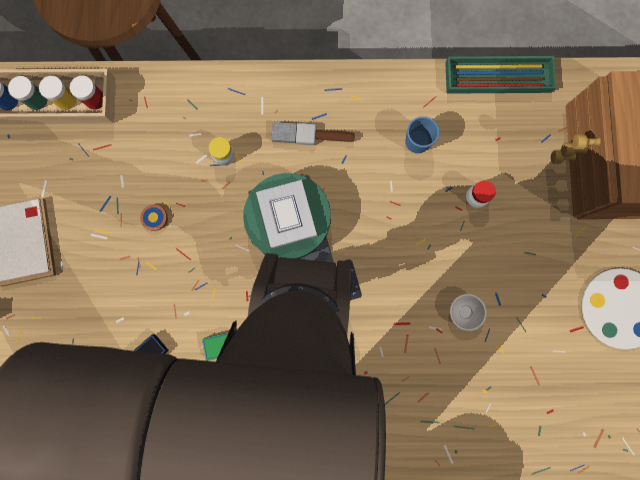

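The stop is confirmed: axial force is 20 N with no motion. I ease the side load while keeping the pull, then check stability.

>>> carry_out(
  dp=[
    [-0.32,-0.02,0.03],
    [-0.3,-0.04,0.03],
    [-0.28,-0.06,0.03],
    [-0.28,-0.08,0.03],
    [-0.28,-0.08,0.03],
    [-0.28,-0.08,0.03],
    [-0.28,-0.08,0.03],
    [-0.28,-0.08,0.03],
    [-0.28,-0.08,0.03],
    [-0.28,-0.08,0.03],
  ],
  yaw=[0,0,0,0,0,0,0,0,0,0],
)

```text
t: 27.3
position: [0.4542, 0.0217, 0.0103]
eef_rot: [0.991, 0.131, 0.013, 0.001]
force: [12.2, 8.0, -7.1]
width: 0.198
```

```bash
python3 snap.py 18; python3 flush.py 18; python3 - <<'E'
from h import *
s=env.get_state();a=np.radians(15.2);u_=np.array([np.cos(a),np.sin(a)])
print("axial F",s["force"][:2]@u_,s["force"].round(1),s["width"],"travel mm",((np.array([.467,.0253])-s["position"][:2])@u_*1000),"dq",abs(s["dq"]).max())
q=cv2.imread("pics/scene18.png")
cv2.imwrite("pics/s18d.png",cv2.resize(q[200:250,300:360],None,fx=10,fy=10,interpolation=2))
E
```

```text
t 27.3 pos [454.2  21.7  10.3] head 15.1 F [12.2  8.  -7.1] w 0.198
dp cm [15.39  0.1  -6.59] yaw -0.1
299 694
tile tilt [-0.09  0.31] z 83.32 83.31227235728075
plate tilt [-0.06  0.17] z 83.21 83.19878781036864
axial F 15.420908849410882 [13.6  8.9 -6.2] 0.19896378683378038 travel mm 13.300935981900043 dq 0.000869674796422622
```

View pics/s18d.png

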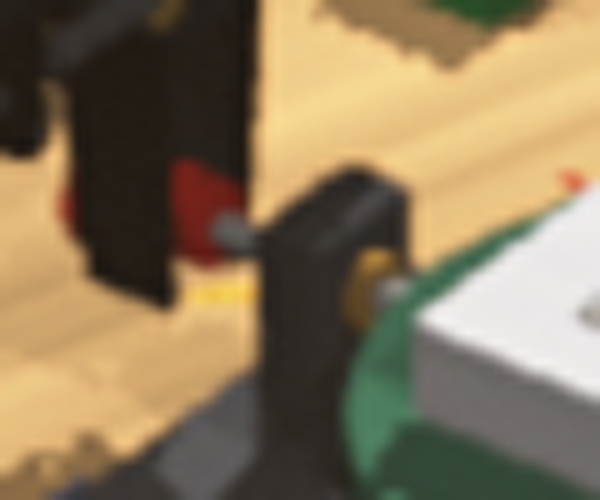

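The knob is steady in the picture, axial pull is 15 N against the roughly 10 N spring, and the arm is still. I hand in.

```bash
python3 -c "
from workcell import env
print(env.hand_in()); s=env.get_state(); print(s['t'],s['position'],s['force'],s['width'])"
```

```text
the job is handed in; nothing more can be done
None
the job is handed in; nothing more can be done
```

I set the white tile into the recess and pressed it home. I then pinched the red knob, drew the index pin back to its stop, and handed in at about 27 s while still holding it there.

**Tile:** With the fingers shut I pressed down at 25 N and it moved no further. Depth shows its top within about 0.1 mm of the plate.

**Pin:** The tool moved 13.7 mm against a nominal travel of 14 mm. Raising the pull to 20 N then moved it no further. At hand-in the pull was about 15 N, against the spring's stated 10 N or so. The grip was on the 19 mm neck at a 60 N setting, and the arm was still.

**Other objects:** In the last top view the jars, cup, dish, brush and medallion are where they began.

**What disagreed:**
- **Fingertips:** The real tips sit about 21 mm behind the reported tool point, not at it. I found this in the depth images, confirmed it when the fingers touched the tile, and allowed for it.
- **Pin travel:** The final reading from the tool was 13.3 mm, slightly less than before. I put this down to the tool tilting about 1.5° under load, since the knob looked the same in the pictures. The pin tip itself was not directly visible.

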